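# Put the press tips back in their seats

### The arm

A 6-joint arm with a two-finger parallel gripper is mounted at the origin on the work surface. World frame = base frame: x ahead of the robot, y to its left, z up, the work surface at z = 0. Lengths are in m, angles in degrees, forces in N, time in s.
With the tool pointing down it reaches from about 0.375 to 0.975 m from the base axis. Payload 3.8 kg.
Tool frame: the origin (TCP) lies on the centre line of the jaws, within the pads' length; the fingertips stand 17 mm ahead of it and the grasp point (between the pads) lies 2 mm behind it (bot.tcp_to_tips is the z of the fingertips in the tool frame, in m); z points along the fingers, y is the line along which they close (so a half turn about z gives the same grasp; the last joint's range is limited). The gripper opens to 85 mm and grips with 20 to 120 N. Pads are 22 mm wide; open, the fingers measure 114 mm over their backs; the gripper's body (76 mm by 85 mm) begins 54 mm behind the grasp point. The pads swing forward as they close: fully open they stand 13 mm farther back than shut.
Start: joints at [-65.369, 15.12, 91.902, -0, 72.978, -2.114], TCP at [0.304, -0.603, 0.248] pointing down, gripper open.
Joint ranges: [-150.88, 150.88], [-54.13, 125.18], [17.81, 147.31], [-75.09, 255.09], [0, 152.58], [-146.25, 146.25]. Speed limits (degrees/s): [147.25, 147.25, 180, 180, 180, 180].

### API

Orientations are given as a 3x3 rotation matrix whose columns are the frame's x, y, z axes.
In Python, from rig import bot gives the robot as it stands.
- The arm moves only by the shell command python3 -m handwheel 'ROWS' [OPENING] [FORCE]. ROWS is a JSON object of lists of equal length, an entry for each row: "linear": the shift along the tool's x, y, z in m, a list of three; "angular": the turn, a rotation vector about the tool's x, y, z in degrees, a list of three. In form: {"linear": [[dx, dy, dz], ...], "angular": [[rx, ry, rz], ...]}. A call has exactly 8 rows; each row is the pose to reach, as a shift and turn from the pose commanded when the call began, along the tool's axes at that moment; what a row does not reach only later rows make up. A row lasts 1/10 s, in which the tool goes at most 50 mm and 8.59 degrees, less where a joint would pass 70% of its speed; a pose out of reach is approached as far as the arm can. A call with a gripper value outside its range is refused whole. OPENING is the closure in counts, from 0 (fully open) to 255 (shut), set as the call begins (- or left out, the last holds). The fingers move at their own pace and stop on an object; FORCE is the grip in N (left out, the last holds). Time passes only in rows, so rows that repeat a pose let the fingers close, or fill a call up. It gives the time, the measured TCP pose, the force, the opening and the grip force at its end, in the units of the state.
- bot.sense(): the state, without advancing time (a new reading comes with each control period).
- bot.capture(name): name is "side" or "top" or "wrist"; returns a dict with "pixels" (480x640x3 uint8, red, green, blue), "K" (3x3 intrinsics, pixels), "distortion" ([k1, k2, p1, p2, k3] as OpenCV has them; the pictures are not rectified), "world_to_cam" (4x4, takes a point from world to camera coordinates); the wrist camera has in their place "tool_from_camera" (4x4, takes a point from camera to tool coordinates, whose origin is the TCP and whose axes are the flange's). Camera axes: x right, y down, z forward; pixel columns grow to the right and rows downward; lengths in m; the calibration is good to about 2 mm. A picture is of the moment at which its call begins: read the wrist's pose just before it. There is no depth.
- bot.job_done(): hands the job in; it is judged then, once.
Trained networks look in the newest picture that a camera, given by its name, has taken for a name from the list of things; names that differ only in an ending like _2 or _b are one class to them, and where a whole thing is asked for, a point or a joint stands for the part that bears it (a point fixed in the world has none). Each returns a list of dicts, best first, with "conf" (0 to 1); they miss things now and then, are a little off and sometimes report something else, mostly with a low value. They report only what shows in the picture. A call takes as long as a camera call. They do not tell look-alikes from the thing itself.
- bot.boxes_of(camera, target): "at" ([x, y, z] in m, in the coordinates of the camera as it stood for that picture, good to about 4 mm: the middle of the surface that is visible of it).
The state is a dict: "clock": time; "joint_pos": joint angles; "joint_velocities": joint speeds; "effort": joint torques, N m; "tool_pos": TCP position; "orientation": TCP orientation; "ft_force": force on the tool from outside, world axes, zero at the start; "moment": the same for the moment, N m; "grip_width": finger opening in m; "gripper_force": force on a finger pad.
Only numpy, scipy, OpenCV 4.12 (cv2) and the standard library are available. Lean on these libraries where they do the work, as an engineer would, in place of code of your own. Each camera call takes 0.05 s, during which the arm holds its last target. There are 200 camera calls.

### The job

Put the four steel press tips away: stand each one upright, foot down, inside the seat whose recess has the shape and size of its foot (large round, small round, square, oblong), flat on the recess floor and not on the rim. Leave the hex bolt and the oil bottle where they are.

Things in the scene. Friction and masses are not known exactly. Their poses are not given: they have to be found in the camera images.
- tip_large_mid (a point): Loose steel press tip, large round: its foot is a round disc 64 mm across, 14 mm thick, of bright bare metal; from the middle of the foot a round dark shank 24 mm thick rises straight up (a 30 mm collar just above the foot, to 17 mm), 76 mm high in all, about 0.57 kg. It stands upright on the bench, foot down; grip it by the shank. The point is on the shank axis, half-way up, 38 mm above the underside of the foot; z points up the shank.
- tip_small_mid (a point): Loose steel press tip, small round: its foot is a round disc 40 mm across, 14 mm thick, of bright bare metal; from the middle of the foot a round dark shank 24 mm thick rises straight up (a 30 mm collar just above the foot, to 17 mm), 76 mm high in all, about 0.35 kg. It stands upright on the bench, foot down; grip it by the shank. The point is on the shank axis, half-way up, 38 mm above the underside of the foot; z points up the shank.
- tip_square_mid (a point): Loose steel press tip, square: its foot is a square slab 50 x 50 mm (sides along its x and y axes), 14 mm thick, of bright bare metal; from the middle of the foot a round dark shank 24 mm thick rises straight up (a 30 mm collar just above the foot, to 17 mm), 76 mm high in all, about 0.48 kg. It stands upright on the bench, foot down; grip it by the shank. The point is on the shank axis, half-way up, 38 mm above the underside of the foot; z points up the shank.
- tip_oblong_mid (a point): Loose steel press tip, oblong: its foot is an oblong slab 84 mm (along its x axis) x 34 mm (along y), 14 mm thick, of bright bare metal; from the middle of the foot a round dark shank 24 mm thick rises straight up (a 30 mm collar just above the foot, to 17 mm), 76 mm high in all, about 0.52 kg. It stands upright on the bench, foot down; grip it by the shank. The point is on the shank axis, half-way up, 38 mm above the underside of the foot; z points up the shank.
- seat_large: Fixed low black plastic seat for the large round tip, with a round recess 80 mm across; 92 mm across outside. The recess has a white floor 6 mm above the bench and a rim 6 mm wide whose top is 12 mm above the bench. Origin: middle of its underside, on the bench; z up.
- seat_small: Fixed low black plastic seat for the small round tip, with a round recess 56 mm across; 68 mm across outside. The recess has a white floor 6 mm above the bench and a rim 6 mm wide whose top is 12 mm above the bench. Origin: middle of its underside, on the bench; z up.
- seat_square: Fixed low black plastic seat for the square tip, with a square recess 66 x 66 mm (sides along its x and y axes); 78 x 78 mm outside. The recess has a white floor 6 mm above the bench and a rim 6 mm wide whose top is 12 mm above the bench. Origin: middle of its underside, on the bench; z up.
- seat_oblong: Fixed low black plastic seat for the oblong tip, with an oblong recess 100 mm (along its x axis) x 50 mm (along y); 112 x 62 mm outside. The recess has a white floor 6 mm above the bench and a rim 6 mm wide whose top is 12 mm above the bench. Origin: middle of its underside, on the bench; z up.
- bolt: Bystander: a big loose steel hex bolt standing on its head (46 mm across flats, 50 mm high), near the far side of the work. Origin: middle of its underside. Not to be disturbed.
- oil: Bystander: a loose white plastic oil bottle with a black cap, 52 mm across, 100 mm high, standing near the far side of the work. Origin: middle of its underside. Not to be disturbed.
Things that resemble listed ones, but are neither listed nor needed, are in the scene too. What is shaped like the seat_oblong but pink or red is not meant.

How it is judged:
By the outcome, as a careful person would: the job done as asked, in the order asked, and still so for the second after the job is handed in, with the robot touching nothing.
It also fails if it takes over 106 s, if anything falls off the work surface, if the arm or the gripper's body presses on something with over 40 N, if the wrist force passes 120 N, or if a joint passes its speed limit or range.

## Working session

There is one attempt and no reset: what is moved stays moved. The work goes in short steps, Python scripts to look and compute and a shell command to move; the robot and the scene stay as the last step left them, time stands still between calls to the robot, and variables do not carry over. Pictures are saved under pics/ and viewed, at most 14 in all, crops included, and the job is handed in when it is done.

```bash
mkdir -p pics; ls
cat > h.py <<'E'
import numpy as np, cv2
from rig import bot
def towld(c,p): 
    return (np.linalg.inv(c["world_to_cam"])@np.r_[p,1])[:3]
def px2w(c,uv,z,T=None):
    uv=np.array(uv,float).reshape(-1,1,2)
    n=cv2.undistortPoints(uv,np.array(c["K"]),np.array(c["distortion"]))[:,0]
    M=np.linalg.inv(c["world_to_cam"]) if T is None else T
    d=np.c_[n,np.ones(len(n))]@M[:3,:3].T; o=M[:3,3]
    return o+d*((z-o[2])/d[:,2])[:,None]
def w2px(c,p):
    W=np.array(c["world_to_cam"]); r=cv2.Rodrigues(W[:3,:3])[0]
    return cv2.projectPoints(np.array(p,float).reshape(-1,1,3),r,W[:3,3],np.array(c["K"]),np.array(c["distortion"]))[0][:,0]
E
python3 - <<'E'
from h import *
for n in ["top","side"]:
    c=bot.capture(n); cv2.imwrite(f"pics/{n}0.png",c["pixels"][:,:,::-1])
    np.save(f"{n}.npy",c,allow_pickle=True)
    for t in ["tip_large_mid","tip_small_mid","tip_square_mid","tip_oblong_mid","seat_large","seat_small","seat_square","seat_oblong","bolt","oil"]:
        for b in bot.boxes_of(n,t):
            w=towld(c,b["at"]); print(n,t,round(b["conf"],2),w.round(3),w2px(c,w).round(0)[0])
s=bot.sense();print(s["tool_pos"],s["orientation"],s["grip_width"],s["clock"])
E
```

```text
pics
top tip_large_mid 0.62 [0.466 0.098 0.014] [240. 265.]
top tip_square_mid 0.72 [0.618 0.086 0.014] [246. 209.]
top tip_oblong_mid 0.82 [ 0.6   -0.286  0.011] [382. 219.]
top tip_oblong_mid 0.52 [0.462 0.346 0.004] [151. 264.]
top seat_large 0.69 [0.622 0.091 0.014] [245. 208.]
top seat_large 0.66 [ 0.458 -0.09   0.007] [309. 270.]
top seat_small 0.62 [0.463 0.346 0.003] [151. 264.]
top seat_small 0.57 [0.768 0.041 0.019] [265. 156.]
top seat_small 0.43 [0.618 0.089 0.014] [245. 209.]
top seat_square 0.96 [0.63  0.257 0.007] [185. 204.]
top seat_oblong 0.69 [ 0.285 -0.328  0.008] [396. 336.]
top seat_oblong 0.64 [ 0.456 -0.307  0.007] [389. 272.]
top seat_oblong 0.63 [ 0.32  -0.515  0.008] [464. 324.]
top seat_oblong 0.6 [ 0.741 -0.362  0.007] [410. 170.]
top seat_oblong 0.38 [0.618 0.09  0.014] [245. 210.]
top bolt 0.61 [0.766 0.044 0.021] [263. 157.]
top oil 0.8 [ 0.756 -0.066  0.068] [303. 157.]
top oil 0.34 [0.764 0.044 0.02 ] [264. 157.]
side tip_large_mid 0.77 [0.464 0.113 0.017] [313. 308.]
side tip_square_mid 0.74 [0.621 0.095 0.013] [242. 285.]
side tip_oblong_mid 0.75 [
[... 292 characters left out ...]
] [211. 349.]
side seat_square 0.43 [0.617 0.098 0.014] [244. 286.]
side seat_oblong 0.93 [ 0.279 -0.324  0.008] [436. 180.]
side seat_oblong 0.69 [ 0.454 -0.312  0.009] [365. 169.]
side seat_oblong 0.62 [ 0.742 -0.363  0.005] [260. 137.]
side seat_oblong 0.61 [ 0.319 -0.516  0.004] [431. 128.]
side bolt 0.93 [0.762 0.052 0.017] [188. 254.]
side bolt 0.26 [0.459 0.35  0.009] [279. 417.]
side oil 0.95 [ 0.761 -0.058  0.056] [205. 205.]
side oil 0.62 [0.629 0.25  0.004] [212. 349.]
[ 0.30374474 -0.60277885  0.24824938] [[ 8.93030769e-01  4.49995605e-01 -2.86264818e-05]
 [ 4.49995605e-01 -8.93030769e-01  3.59684612e-05]
 [-9.37867958e-06 -4.50027336e-05 -9.99999999e-01]] 0.08517459489493069 1.1
```

View pics/top0.png

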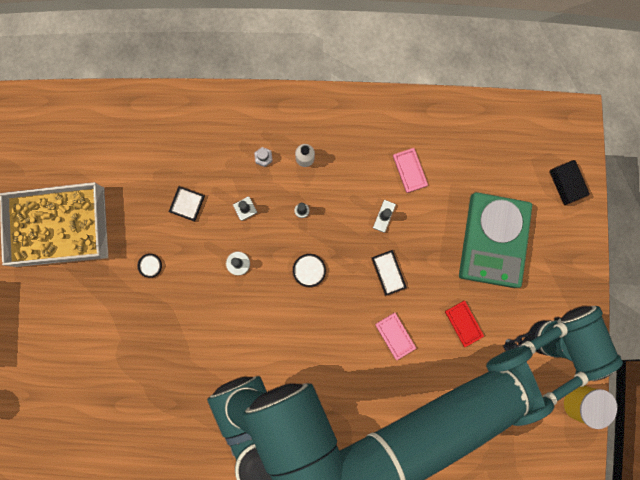

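View pics/side0.png

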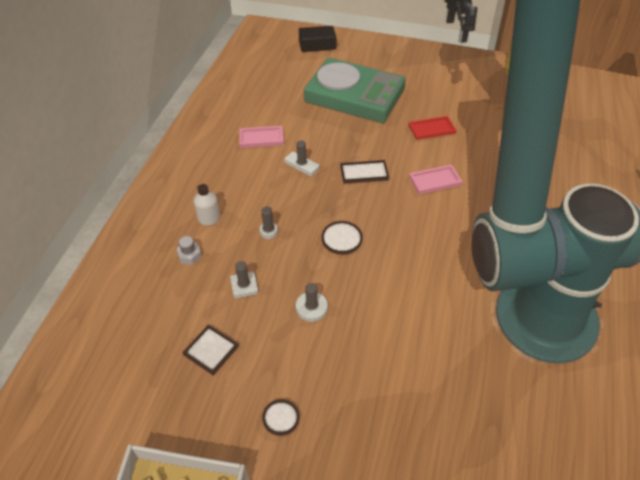

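The black oblong seat at top (389,272) is the one meant. The oblong look-alikes at (410,170) and (396,336) are pink and the one at (464,324) is red, so I exclude them. The tips stand at large (238,263), small (302,210), square (245,208) and oblong (384,216). The seats are at large (309,270), small (150,266) and square (187,204).

Run:
```python
from h import *
c=np.load("top.npy",allow_pickle=True).item()
im=c["pixels"]; crop=im[140:310,130:420,::-1]
big=cv2.resize(crop,None,fx=2.7,fy=2.7,interpolation=cv2.INTER_CUBIC); cv2.imwrite("pics/crop.png",big)
S=4
up=cv2.resize(im,None,fx=S,fy=S,interpolation=cv2.INTER_CUBIC)
hsv=cv2.cvtColor(up,cv2.COLOR_RGB2HSV)
m=((hsv[...,1]<60)&(hsv[...,2]>135)).astype(np.uint8)
for n,(u,v),z in [("sL",(309,270),.006),("sS",(150,266),.006),("sQ",(187,204),.006),("sO",(389,272),.006),("tL",(238,263),.014),("tS",(302,210),.014),("tQ",(245,208),.014),("tO",(384,216),.014)]:
    r=22; sub=m[(v-r)*S:(v+r)*S,(u-r)*S:(u+r)*S]
    k,l,st,_=cv2.connectedComponentsWithStats(sub)
    i=1+np.argmax(st[1:,4]); ys,xs=np.nonzero(l==i)
    uv=np.c_[(xs+.5)/S-.5+u-r,(ys+.5)/S-.5+v-r]
    w=px2w(c,uv,z)[:,:2].astype(np.float32)
    h=cv2.convexHull(w); M=cv2.moments(h); cc,rr=cv2.minEnclosingCircle(h)
    R=cv2.minAreaRect(h)
    print(n,"hullcent",round(M["m10"]/M["m00"],4),round(M["m01"]/M["m00"],4),"circ",np.round(cc,3),round(2*rr,3),"rect",np.round(R[0],3),np.round(R[1],3),round(R[2],1))
```

```text
sL hullcent 0.4574 -0.0886 circ [ 0.457 -0.088] 0.08 rect [ 0.458 -0.089] [0.078 0.08 ] 89.6
sS hullcent 0.4589 0.3493 circ [0.459 0.349] 0.057 rect [0.459 0.349] [0.056 0.053] 2.6
sQ hullcent 0.6331 0.254 circ [0.634 0.254] 0.09 rect [0.633 0.254] [0.066 0.067] 71.2
sO hullcent 0.456 -0.3062 circ [ 0.456 -0.306] 0.11 rect [ 0.456 -0.306] [0.101 0.051] 21.5
tL hullcent 0.4711 0.1051 circ [0.471 0.105] 0.065 rect [0.471 0.105] [0.063 0.063] 1.5
tS hullcent 0.6189 -0.0642 circ [ 0.62  -0.064] 0.041 rect [ 0.618 -0.064] [0.035 0.039] 4.9
tQ hullcent 0.622 0.0917 circ [0.622 0.092] 0.068 rect [0.622 0.092] [0.052 0.052] 28.2
tO hullcent 0.6103 -0.2903 circ [ 0.61 -0.29] 0.09 rect [ 0.61 -0.29] [0.036 0.086] 69.3
```

View pics/crop.png

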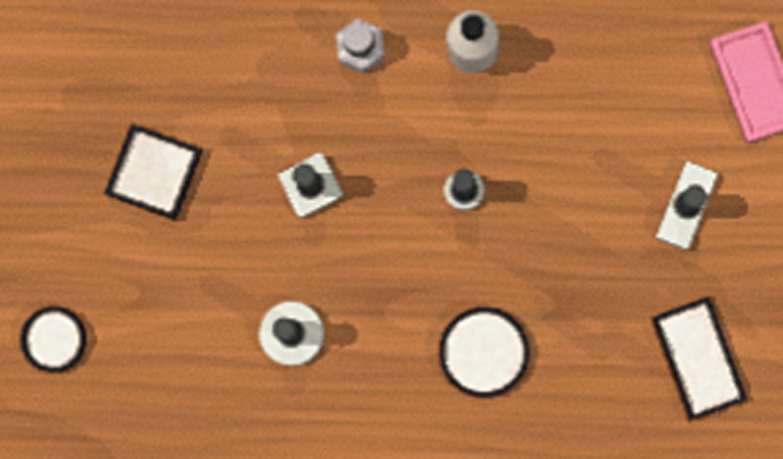

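All sizes and angles match the listed parts, and the black frame at crop (700,358) confirms the right oblong seat. I'm starting with the large tip and turning the tool so that its x is world y and its y is world x.

```bash
python3 -m handwheel '{"linear":[[0.029,-0.035,0],[0.0585,-0.07,0],[0.088,-0.104,0],[0.117,-0.139,0],[0.146,-0.174,0],[0.1755,-0.209,0],[0.205,-0.244,0],[0.234,-0.2785,0]],"angular":[[0,0,-7.9],[0,0,-15.8],[0,0,-23.7],[0,0,-31.6],[0,0,-39.5],[0,0,-47.4],[0,0,-55.3],[0,0,-63.26]]}' 0 60; python3 -m handwheel '{"linear":[[0.048,0.011,0.01],[0.096,0.022,0.03],[0.144,0.033,0.05],[0.192,0.045,0.07],[0.24,0.056,0.08],[0.288,0.068,0.09],[0.33,0.078,0.1],[0.354,0.0835,0.1]],"angular":[[0,0,0],[0,0,0],[0,0,0],[0,0,0],[0,0,0],[0,0,0],[0,0,0],[0,0,0]]}'
cat > s.py <<'E'
from h import *
import sys
s=bot.sense(); R=np.array(s["orientation"]); p=s["tool_pos"]
t=np.array(list(map(float,sys.argv[1:4])))
print("t",s["clock"],"tcp",np.round(p,4),"yaw",round(np.degrees(np.arctan2(R[1,0],R[0,0])),2),"F",np.round(s["ft_force"],1),"w",round(s["grip_width"],4),"g",round(s["gripper_force"],1),"dtool",(R.T@(t-p)).round(4))
E
python3 s.py 0.471 0.105 0.045
```

```text
clock: 1.9
tool_pos: [0.3875, -0.247, 0.2486]
orientation: [[-0.005, 1.0, 0.001], [1.0, 0.005, -0.0], [-0.0, 0.001, -1.0]]
ft_force: [0.3, -0.6, -0.7]
grip_width: 0.0857
gripper_force: 0.0
clock: 2.7
tool_pos: [0.4703, 0.1082, 0.1471]
orientation: [[-0.002, 1.0, -0.001], [1.0, 0.002, 0.0], [0.0, -0.001, -1.0]]
ft_force: [1.2, -0.9, -0.1]
grip_width: 0.0851
gripper_force: 0.0
t 2.7 tcp [0.4703 0.1082 0.1471] yaw 90.13 F [ 1.2 -0.9 -0.1] w 0.0851 g 0.0 dtool [-0.0033  0.0009  0.1021]
```

Run:
```python
from h import *
s=bot.sense(); T=np.eye(4); T[:3,:3]=s["orientation"]; T[:3,3]=s["tool_pos"]
c=bot.capture("wrist"); cv2.imwrite("pics/w1.png",c["pixels"][:,:,::-1])
M=T@np.array(c["tool_from_camera"]); print(np.array(c["tool_from_camera"]).round(3))
for b in bot.boxes_of("wrist","tip_large_mid"): print(b["conf"],(M@np.r_[b["at"],1])[:3].round(4))
c["world_to_cam"]=np.linalg.inv(M)
print(w2px(c,[[.471,.105,.076],[.471,.105,.014],[.503,.105,.014],[.439,.105,.014],[.471,.137,.014],[.471,.073,.014]]).round(0).tolist())
```

```text
[[-0.    -0.963 -0.269  0.069]
 [ 1.    -0.001  0.001  0.   ]
 [-0.001 -0.269  0.963 -0.125]
 [ 0.     0.     0.     1.   ]]
0.78 [0.4746 0.1109 0.0114]
[[316.0, 273.0], [316.0, 240.0], [366.0, 240.0], [266.0, 240.0], [316.0, 191.0], [316.0, 286.0]]
```

View pics/w1.png

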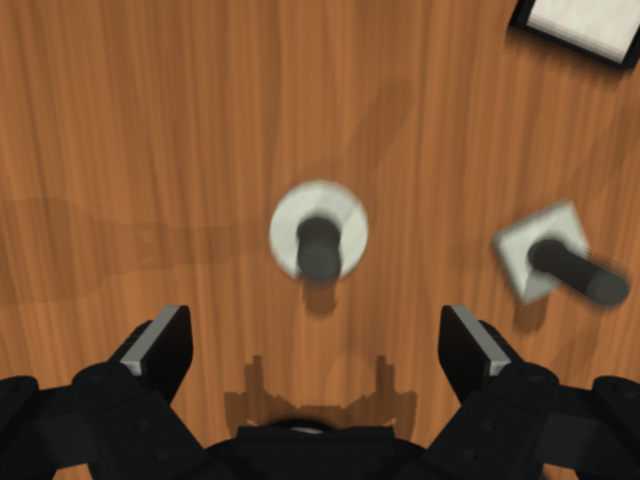

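The wrist view shows the large disc centred at (319,231), with its shank top at (319,268), and the square tip off to the right. The disc is within about 4 mm of the prediction. I'll descend and grip.

```bash
python3 -m handwheel '{"linear":[[0.002,0.001,0.02],[0.002,0.001,0.045],[0.002,0.001,0.07],[0.002,0.001,0.09],[0.002,0.001,0.103],[0.002,0.001,0.103],[0.002,0.001,0.103],[0.002,0.001,0.103]],"angular":[[0,0,0],[0,0,0],[0,0,0],[0,0,0],[0,0,0],[0,0,0],[0,0,0],[0,0,0]]}' >/dev/null; python3 s.py 0.457 -0.088 0.05; python3 -m handwheel '{"linear":[[0,0,0],[0,0,0],[0,0,0],[0,0,0],[0,0,0],[0,0,0],[0,0,0],[0,0,0]],"angular":[[0,0,0],[0,0,0],[0,0,0],[0,0,0],[0,0,0],[0,0,0],[0,0,0],[0,0,0]]}' 255 60 >/dev/null;  python3 s.py 0.457 -0.088 0.05
```

```text
t 3.6 tcp [0.4731 0.1073 0.0466] yaw 89.99 F [-0.2 -0.9 -0.4] w 0.0854 g 0.0 dtool [-0.1953 -0.016  -0.0035]
t 4.4 tcp [0.4717 0.1073 0.0456] yaw 90.0 F [-2.3  0.4  6. ] w 0.0228 g 58.9 dtool [-0.1953 -0.0147 -0.0044]
```

```bash
python3 -m handwheel '{"linear":[[0,0,-0.02],[0,0,-0.045],[-0.03,-0.002,-0.045],[-0.075,-0.006,-0.045],[-0.12,-0.01,-0.045],[-0.16,-0.013,-0.045],[-0.187,-0.0145,-0.045],[-0.195,-0.0145,-0.045]],"angular":[[0,0,0],[0,0,0],[0,0,0],[0,0,0],[0,0,0],[0,0,0],[0,0,0],[0,0,0]]}'>/dev/null
python3 - <<'E'
from h import *
bot.capture("side")
bot.capture("side")
s=bot.sense(); T=np.eye(4); T[:3,:3]=s["orientation"]; T[:3,3]=s["tool_pos"]
c=bot.capture("wrist"); cv2.imwrite("pics/w2.png",c["pixels"][:,:,::-1])
M=T@np.array(c["tool_from_camera"])
c["world_to_cam"]=np.linalg.inv(M)
x,y=.457,-.088
P=[[x+.04,y,.006],[x-.04,y,.006],[x,y+.04,.006],[x,y-.04,.006]]
print(w2px(c,P).round(0).tolist())
E
python3 s.py 0.457 -0.088 0.0525
```

```text
[[391.0, 258.0], [240.0, 259.0], [315.0, 183.0], [316.0, 327.0]]
t 5.35 tcp [ 0.4566 -0.0876  0.0894] yaw 89.91 F [ 0.3  0.7 -4.4] w 0.0228 g 59.6 dtool [-0.0005  0.0004  0.0369]
```

View pics/w2.png

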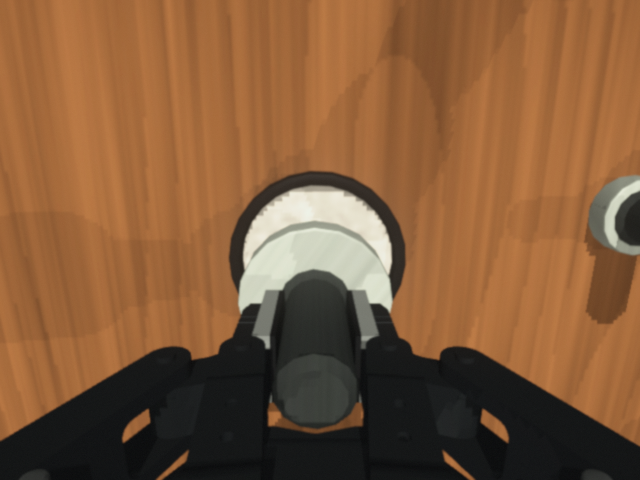

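The wrist view shows the white recess between columns 243 and 392 with its top at row 186, against a prediction of 240, 391 and 183. The foot hangs centred over it, so I'll lower and release.

```bash
python3 -m handwheel '{"linear":[[0,0,0.01],[0,0,0.02],[0,0,0.027],[0,0,0.033],[0,0,0.036],[0,0,0.038],[0,0,0.038],[0,0,0.038]],"angular":[[0,0,0],[0,0,0],[0,0,0],[0,0,0],[0,0,0],[0,0,0],[0,0,0],[0,0,0]]}'>/dev/null; python3 s.py 0.620 -0.064 0.15;python3 -m handwheel '{"linear":[[0,0,0],[0,0,0],[0,0,0],[0,0,0],[0,0,0],[0,0,-0.02],[0,0,-0.06],[0,0,-0.1]],"angular":[[0,0,0],[0,0,0],[0,0,0],[0,0,0],[0,0,0],[0,0,0],[0,0,0],[0,0,0]]}' 0 >/dev/null; python3 s.py 0.620 -0.064 0.15
```

```text
t 6.15 tcp [ 0.4577 -0.0879  0.0526] yaw 90.0 F [ 0.9  0.3 -3.1] w 0.0226 g 59.6 dtool [ 0.0239  0.1624 -0.0973]
t 6.95 tcp [ 0.4563 -0.0875  0.1525] yaw 90.0 F [-0.2 -1.3 -0.1] w 0.0855 g 0.0 dtool [0.0235 0.1637 0.002 ]
```

```bash
python3 -m handwheel '{"linear":[[0.003,0.025,0],[0.01,0.07,0],[0.017,0.115,0],[0.022,0.15,0],[0.024,0.163,0],[0.024,0.163,0.01],[0.024,0.163,0.03],[0.024,0.163,0.04]],"angular":[[0,0,0],[0,0,0],[0,0,0],[0,0,0],[0,0,0],[0,0,0],[0,0,0],[0,0,0]]}'>/dev/null
python3 - <<'E'
from h import *
s=bot.sense(); T=np.eye(4); T[:3,:3]=s["orientation"]; T[:3,3]=s["tool_pos"]
c=bot.capture("wrist"); cv2.imwrite("pics/w3.png",c["pixels"][:,:,::-1])
M=T@np.array(c["tool_from_camera"])
c["world_to_cam"]=np.linalg.inv(M)
x,y=.620,-.064
P=[[x+.02,y,.014],[x-.02,y,.014],[x,y+.02,.014],[x,y-.02,.014],[x,y,.076]]
print(w2px(c,P).round(0).tolist())
E
python3 s.py 0.620 -0.064 0.045
```

```text
[[357.0, 253.0], [285.0, 253.0], [321.0, 218.0], [320.0, 287.0], [322.0, 298.0]]
t 7.8 tcp [ 0.6162 -0.0636  0.1081] yaw 89.98 F [-1.4  0.4 -1.3] w 0.0852 g 0.0 dtool [-0.0004  0.0043  0.063 ]
```

View pics/w3.png

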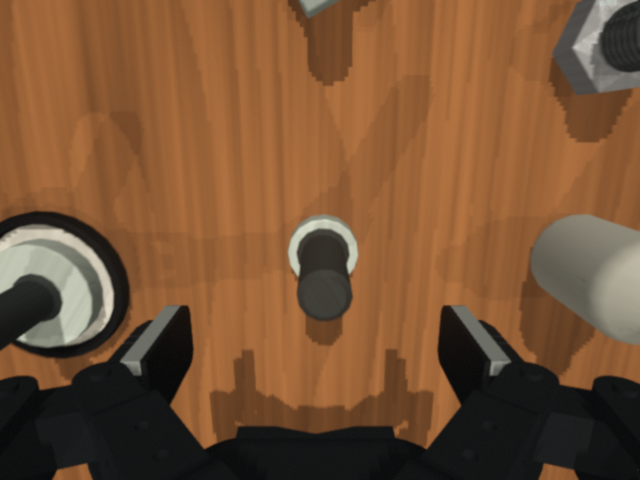

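The small foot spans columns 289 to 358 with its top at row 215, within 2 mm of the prediction. The large tip sits inside its seat at (50,290).

```bash
python3 -m handwheel '{"linear":[[0,0,0.015],[0,0,0.035],[0,0,0.052],[0,0,0.065],[0,0,0.068],[0,0,0.068],[0,0,0.068],[0,0,0.068]],"angular":[[0,0,0],[0,0,0],[0,0,0],[0,0,0],[0,0,0],[0,0,0],[0,0,0],[0,0,0]]}' >/dev/null; python3 s.py 0.620 -0.063 0.045; python3 -m handwheel '{"linear":[[0,0,0],[0,0,0],[0,0,0],[0,0,0],[0,0,0],[0,0,0],[0,0,0],[0,0,0]],"angular":[[0,0,0],[0,0,0],[0,0,0],[0,0,0],[0,0,0],[0,0,0],[0,0,0],[0,0,0]]}' 255 60 >/dev/null;  python3 s.py 0.459 0.349 0.05
```

```text
t 8.6 tcp [ 0.6214 -0.0639  0.0454] yaw 90.01 F [-0.5  0.2  1.3] w 0.0852 g 0.0 dtool [ 0.0009 -0.0014  0.0004]
t 9.4 tcp [ 0.6208 -0.0638  0.0446] yaw 90.01 F [ 1.  -0.2  1.6] w 0.0227 g 58.8 dtool [ 0.4128 -0.1617 -0.0056]
```

```bash
python3 -m handwheel '{"linear":[[0,0,-0.025],[0,0,-0.065],[0,0,-0.1],[0.005,-0.002,-0.12],[0.03,-0.012,-0.12],[0.07,-0.028,-0.12],[0.11,-0.043,-0.12],[0.15,-0.059,-0.12]],"angular":[[0,0,0],[0,0,0],[0,0,0],[0,0,0],[0,0,0],[0,0,0],[0,0,0],[0,0,0]]}' >/dev/null; python3 -m handwheel '{"linear":[[0.04,-0.016,0],[0.08,-0.031,0],[0.12,-0.047,0],[0.16,-0.063,0],[0.2,-0.078,0.02],[0.235,-0.092,0.045],[0.256,-0.1,0.065],[0.263,-0.103,0.075]],"angular":[[0,0,0],[0,0,0],[0,0,0],[0,0,0],[0,0,0],[0,0,0],[0,0,0],[0,0,0]]}'>/dev/null; python3 s.py 0.459 0.349 0.0515; python3 -m handwheel '{"linear":[[0,0,0.0],[0,0,0.0],[0,0,0.0],[0,0,0],[0,0,0],[0,0,0],[0,0,0],[0,0,0]],"angular":[[0,0,0],[0,0,0],[0,0,0],[0,0,0],[0,0,0],[0,0,0],[0,0,0],[0,0,0]]}'>/dev/null
python3 - <<'E'
from h import *
s=bot.sense(); T=np.eye(4); T[:3,:3]=s["orientation"]; T[:3,3]=s["tool_pos"]
c=bot.capture("wrist"); cv2.imwrite("pics/w4.png",c["pixels"][:,:,::-1])
M=T@np.array(c["tool_from_camera"])
c["world_to_cam"]=np.linalg.inv(M)
x,y=.459,.349
P=[[x+.028,y,.006],[x-.028,y,.006],[x,y+.028,.006],[x,y-.028,.006]]
print(w2px(c,P).round(0).tolist())
E
python3 s.py 0.459 0.349 0.0515
```

```text
t 11.0 tcp [0.4547 0.3497 0.0856] yaw 90.16 F [-0.  -1.  -3.4] w 0.0227 g 59.5 dtool [-0.0006  0.0045  0.0341]
[[369.0, 260.0], [262.0, 260.0], [315.0, 207.0], [315.0, 309.0]]
t 11.85 tcp [0.4584 0.3492 0.0894] yaw 90.0 F [-0.3 -0.3 -3.7] w 0.0228 g 59.6 dtool [-0.0002  0.0006  0.0379]
```

View pics/w4.png

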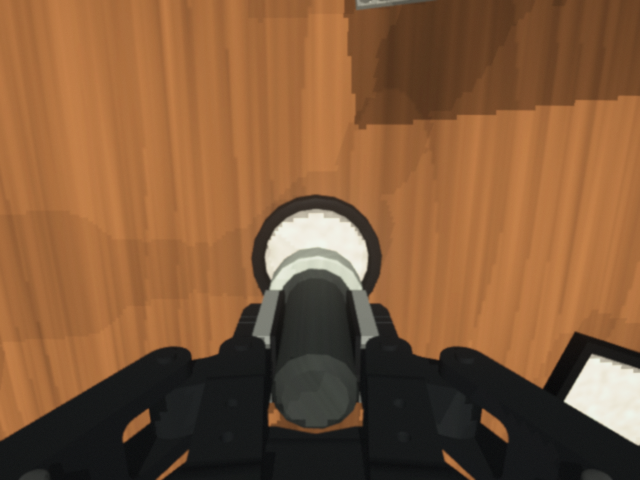

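The recess spans columns 265 to 368 with its top at row 210, so the tip is centred over it. I'll lower, release and rise, then go to the square tip.

```bash
python3 -m handwheel '{"linear":[[0,0,0.01],[0,0,0.02],[0,0,0.027],[0,0,0.033],[0,0,0.036],[0,0,0.038],[0,0,0.038],[0,0,0.038]],"angular":[[0,0,0],[0,0,0],[0,0,0],[0,0,0],[0,0,0],[0,0,0],[0,0,0],[0,0,0]]}'>/dev/null; python3 s.py 0.459 0.349 0.051;python3 -m handwheel '{"linear":[[0,0,0],[0,0,0],[0,0,0],[0,0,0],[0,0,0],[0,0,-0.02],[0,0,-0.06],[0,0,-0.1]],"angular":[[0,0,0],[0,0,0],[0,0,0],[0,0,0],[0,0,0],[0,0,0],[0,0,0],[0,0,0]]}' 0 >/dev/null; python3 s.py 0.622 0.093 0.15; python3 -m handwheel '{"linear":[[-0.02,0.013,0],[-0.06,0.038,0],[-0.1,0.063,0],[-0.14,0.089,0],[-0.18,0.114,0],[-0.22,0.14,0],[-0.25,0.158,0],[-0.256,0.163,0]],"angular":[[0,0,0],[0,0,0],[0,0,0],[0,0,0],[0,0,0],[0,0,0],[0,0,0],[0,0,0]]}'>/dev/null;python3 s.py 0.622 0.093 0.045
```

```text
t 12.65 tcp [0.4586 0.3494 0.0516] yaw 90.0 F [-0.3 -0.7 -3.9] w 0.0228 g 59.7 dtool [-0.0004  0.0004  0.0006]
t 13.45 tcp [0.4574 0.3486 0.1513] yaw 90.01 F [ 0.4  1.2 -0.1] w 0.0855 g 0.0 dtool [-0.2556  0.1646  0.0013]
t 14.25 tcp [0.6232 0.0897 0.1515] yaw 89.79 F [0.2 1.2 0.6] w 0.0854 g 0.0 dtool [ 0.0034 -0.0014  0.1065]
```

```bash
python3 -m handwheel '{"linear":[[0,0,0.0],[0,0,0.02],[0,0,0.055],[0,0,0.085],[0,0,0.1],[0,0,0.106],[0,0,0.106],[0,0,0.106]],"angular":[[0,0,0],[0,0,0],[0,0,0],[0,0,0],[0,0,0],[0,0,0],[0,0,0],[0,0,0]]}' >/dev/null; python3 s.py 0.622 0.093 0.045; python3 -m handwheel '{"linear":[[0,0,0],[0,0,0],[0,0,0],[0,0,0],[0,0,0],[0,0,0],[0,0,0],[0,0,0]],"angular":[[0,0,0],[0,0,0],[0,0,0],[0,0,0],[0,0,0],[0,0,0],[0,0,0],[0,0,0]]}' 255 60 >/dev/null;  python3 s.py 0.633 0.254 0.05
```

```text
t 15.05 tcp [0.6225 0.0939 0.0468] yaw 90.03 F [0.5 0.2 0.3] w 0.0858 g 0.0 dtool [-0.0009 -0.0005  0.0018]
t 15.85 tcp [0.622  0.0932 0.0458] yaw 90.01 F [ 0.6 -1.6  4.5] w 0.0228 g 58.7 dtool [ 0.1608  0.011  -0.0041]
```

```bash
python3 -m handwheel '{"linear":[[0,0,-0.025],[0,0,-0.045],[0.025,0.002,-0.045],[0.065,0.004,-0.045],[0.105,0.007,-0.045],[0.14,0.009,-0.045],[0.158,0.011,-0.045],[0.161,0.011,-0.045]],"angular":[[0,0,0],[0,0,-3],[0,0,-10],[0,0,-17],[0,0,-24],[0,0,-31],[0,0,-38],[0,0,-43]]}' >/dev/null; python3 -m handwheel '{"linear":[[0,0,0],[0,0,0],[0,0,0],[0,0,0],[0,0,0],[0,0,0],[0,0,0],[0,0,0]],"angular":[[0,0,0],[0,0,0],[0,0,0],[0,0,0],[0,0,0],[0,0,0],[0,0,0],[0,0,0]]}' >/dev/null;  python3 - <<'E'
from h import *
s=bot.sense(); T=np.eye(4); T[:3,:3]=s["orientation"]; T[:3,3]=s["tool_pos"]
c=bot.capture("wrist"); cv2.imwrite("pics/w5.png",c["pixels"][:,:,::-1])
M=T@np.array(c["tool_from_camera"])
c["world_to_cam"]=np.linalg.inv(M)
x,y=.633,.254; a=np.radians(71.2+45+90*np.arange(4))
P=np.c_[x+.0467*np.cos(a),y+.0467*np.sin(a),np.full(4,.006)]
print(w2px(c,P).round(0).tolist())
E
python3 s.py 0.633 0.254 0.052
```

```text
[[341.0, 174.0], [228.0, 234.0], [290.0, 335.0], [397.0, 283.0]]
t 17.5 tcp [0.6324 0.2542 0.0904] yaw 133.0 F [-0.5  0.3 -5.7] w 0.0224 g 60.0 dtool [-0.0006  0.0003  0.0384]
```

View pics/w5.png

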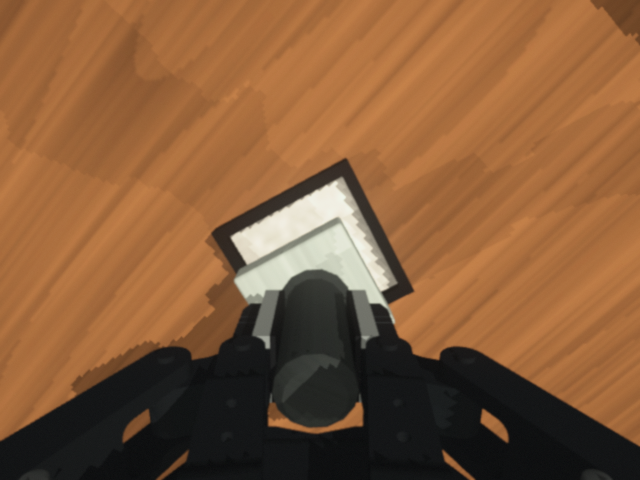

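The foot and recess edges are parallel, with recess corners at (345,178) and (231,236), within 4 px of the prediction. I'll lower and release, then fly to the oblong tip.

```bash
python3 -m handwheel '{"linear":[[0,0,0.01],[0,0,0.02],[0,0,0.027],[0,0,0.033],[0,0,0.036],[0,0,0.038],[0,0,0.038],[0,0,0.038]],"angular":[[0,0,0],[0,0,0],[0,0,0],[0,0,0],[0,0,0],[0,0,0],[0,0,0],[0,0,0]]}'>/dev/null; python3 s.py 0.633 0.254 0.052;python3 -m handwheel '{"linear":[[0,0,0],[0,0,0],[0,0,0],[0,0,0],[0,0,0],[0,0,-0.02],[0,0,-0.06],[0,0,-0.1]],"angular":[[0,0,0],[0,0,0],[0,0,0],[0,0,0],[0,0,0],[0,0,0],[0,0,0],[0,0,0]]}' 0 >/dev/null; python3 -m handwheel '{"linear":[[-0.015,-0.015,0],[-0.045,-0.046,0],[-0.075,-0.076,0],[-0.106,-0.108,0],[-0.137,-0.139,0],[-0.168,-0.171,0],[-0.198,-0.202,0],[-0.229,-0.233,0]],"angular":[[0,0,5.4],[0,0,10.8],[0,0,16.1],[0,0,21.5],[0,0,26.9],[0,0,32.2],[0,0,37.6],[0,0,43]]}'>/dev/null; python3 -m handwheel '{"linear":[[-0.044,-0.002,0],[-0.088,-0.004,0],[-0.132,-0.006,0],[-0.17,-0.007,0],[-0.2,-0.008,0.01],[-0.214,-0.009,0.03],[-0.218,-0.009,0.04],[-0.218,-0.009,0.04]],"angular":[[0,0,0],[0,0,0],[0,0,0],[0,0,0],[0,0,0],[0,0,0],[0,0,0],[0,0,0]]}'>/dev/null;python3 s.py 0.610 -0.290 0.045;python3 - <<'E'
from h import *
bot.capture("wrist")
s=bot.sense(); T=np.eye(4); T[:3,:3]=s["orientation"]; T[:3,3]=s["tool_pos"]
c=bot.capture("wrist"); cv2.imwrite("pics/w6.png",c["pixels"][:,:,::-1])
M=T@np.array(c["tool_from_camera"])
c["world_to_cam"]=np.linalg.inv(M)
x,y=.610,-.290; a=np.radians(-20.7); u=np.array([np.cos(a),np.sin(a)]);v=np.array([-u[1],u[0]])
P=[[*(np.array([x,y])+i*.042*u+j*.017*v),.014] for i,j in [(1,1),(1,-1),(-1,-1),(-1,1)]]
print(w2px(c,P).round(0).tolist())
E
```

```text
t 18.3 tcp [0.6328 0.2544 0.0527] yaw 133.01 F [-0.1 -0.3 -5.6] w 0.0227 g 60.1 dtool [-0.0004 -0.0002  0.0007]
t 20.7 tcp [ 0.6075 -0.2896  0.1098] yaw 89.94 F [ 0.   0.8 -0.1] w 0.0857 g 0.0 dtool [-0.0005  0.0028  0.0648]
[[399.0, 252.0], [375.0, 304.0], [237.0, 255.0], [256.0, 199.0]]
```

View pics/w6.png

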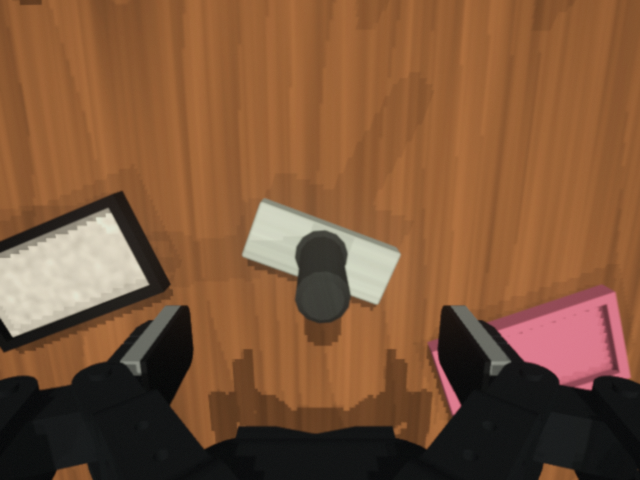

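The black oblong seat with the white floor is at left (75,270), and a pink look-alike is at right (530,340). The oblong foot corners at (263,200) and (400,252) match the prediction. I'll descend and grip.

```bash
python3 -m handwheel '{"linear":[[0,0.001,0.01],[0,0.001,0.03],[0,0.001,0.05],[0,0.001,0.062],[0,0.001,0.066],[0,0.001,0.066],[0,0.001,0.066],[0,0.001,0.066]],"angular":[[0,0,0],[0,0,0],[0,0,0],[0,0,0],[0,0,0],[0,0,0],[0,0,0],[0,0,0]]}' >/dev/null; python3 s.py 0.611 -0.290 0.045; python3 -m handwheel '{"linear":[[0,0,0],[0,0,0],[0,0,0],[0,0,0],[0,0,0],[0,0,0],[0,0,0],[0,0,0]],"angular":[[0,0,0],[0,0,0],[0,0,0],[0,0,0],[0,0,0],[0,0,0],[0,0,0],[0,0,0]]}' 255 60 >/dev/null;  python3 s.py 0.456 -0.306 0.05
```

```text
t 21.6 tcp [ 0.6111 -0.2906  0.0476] yaw 90.01 F [-0.6 -0.1  0.6] w 0.0851 g 0.0 dtool [ 0.0006 -0.0001  0.0026]
t 22.4 tcp [ 0.6105 -0.2903  0.0467] yaw 90.0 F [-0.2  0.7  2.4] w 0.0228 g 59.1 dtool [-0.0157 -0.1545 -0.0034]
```

Next I lift, move (-0.016, -0.1545) in tool x and y, and turn −42.2° about tool z.

```bash
python3 -m handwheel '{"linear":[[0,0,-0.025],[0,0,-0.045],[-0.002,-0.02,-0.045],[-0.006,-0.06,-0.045],[-0.01,-0.1,-0.045],[-0.014,-0.135,-0.045],[-0.016,-0.15,-0.045],[-0.016,-0.1545,-0.045]],"angular":[[0,0,0],[0,0,-3],[0,0,-10],[0,0,-17],[0,0,-24],[0,0,-31],[0,0,-37.5],[0,0,-42.2]]}' >/dev/null; python3 -m handwheel '{"linear":[[0,0,0],[0,0,0],[0,0,0],[0,0,0],[0,0,0],[0,0,0],[0,0,0],[0,0,0]],"angular":[[0,0,0],[0,0,0],[0,0,0],[0,0,0],[0,0,0],[0,0,0],[0,0,0],[0,0,0]]}' >/dev/null;  python3 - <<'E'
from h import *
s=bot.sense(); T=np.eye(4); T[:3,:3]=s["orientation"]; T[:3,3]=s["tool_pos"]
c=bot.capture("wrist"); cv2.imwrite("pics/w7.png",c["pixels"][:,:,::-1])
M=T@np.array(c["tool_from_camera"])
c["world_to_cam"]=np.linalg.inv(M)
x,y=.456,-.306; a=np.radians(21.5); u=np.array([np.cos(a),np.sin(a)]);v=np.array([-u[1],u[0]])
P=[[*(np.array([x,y])+i*.05*u+j*.025*v),.006] for i,j in [(1,1),(1,-1),(-1,-1),(-1,1)]]
print(w2px(c,P).round(0).tolist())
E
python3 s.py 0.456 -0.306 0.0530
```

```text
[[419.0, 247.0], [382.0, 327.0], [210.0, 268.0], [239.0, 180.0]]
t 24.05 tcp [ 0.4557 -0.3061  0.0913] yaw 132.21 F [-0.5  0.7 -4.1] w 0.0225 g 59.9 dtool [-0.0001  0.0003  0.0383]
```

View pics/w7.png

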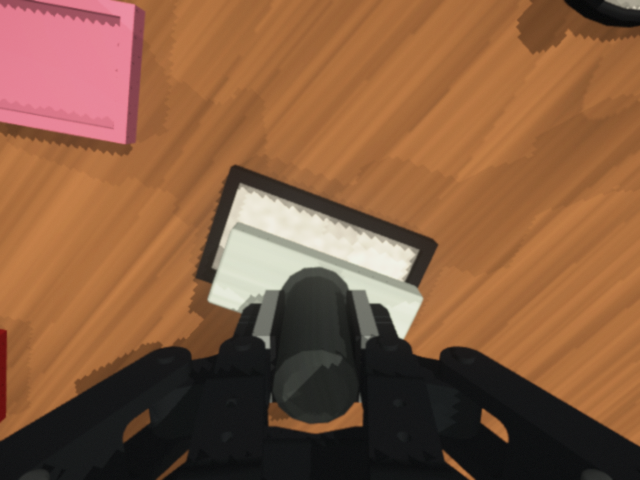

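The foot and the black seat's recess are parallel and centred, with recess corners at (243,186) and (421,250), as predicted within a few pixels. I'll lower and release, then check with the top camera.

```bash
python3 -m handwheel '{"linear":[[0,0,0.01],[0,0,0.02],[0,0,0.027],[0,0,0.033],[0,0,0.036],[0,0,0.038],[0,0,0.038],[0,0,0.038]],"angular":[[0,0,0],[0,0,0],[0,0,0],[0,0,0],[0,0,0],[0,0,0],[0,0,0],[0,0,0]]}'>/dev/null; python3 s.py 0.456 -0.306 0.053;python3 -m handwheel '{"linear":[[0,0,0],[0,0,0],[0,0,0],[0,0,0],[0,0,0],[0,0,-0.02],[0,0,-0.06],[0,0,-0.1]],"angular":[[0,0,0],[0,0,0],[0,0,0],[0,0,0],[0,0,0],[0,0,0],[0,0,0],[0,0,0]]}' 0 >/dev/null; python3 -m handwheel '{"linear":[[-0.03,0,-0.03],[-0.07,0,-0.05],[-0.1,0,-0.07],[-0.13,0,-0.09],[-0.15,0,-0.1],[-0.15,0,-0.1],[-0.15,0,-0.1],[-0.15,0,-0.1]],"angular":[[0,0,0],[0,0,0],[0,0,0],[0,0,0],[0,0,0],[0,0,0],[0,0,0],[0,0,0]]}' >/dev/null
python3 s.py 0.456 -0.306 0.053
python3 - <<'E'
from h import *
c=bot.capture("top"); d=bot.capture("side")
a=cv2.resize(c["pixels"][140:310,130:420],None,fx=2,fy=2,interpolation=cv2.INTER_CUBIC)
b=d["pixels"][110:450,160:400]
cv2.imwrite("pics/fin.png",np.hstack([a[:340],b[:340,:210]])[:,:,::-1])
E
```

```text
t 24.85 tcp [ 0.456  -0.3064  0.0536] yaw 132.21 F [-0.1 -0.1 -3.7] w 0.0226 g 59.8 dtool [0.0003 0.0003 0.0006]
t 26.45 tcp [ 0.5553 -0.4161  0.2518] yaw 132.22 F [-0.4 -1.8  0. ] w 0.0853 g 0.0 dtool [0.1477 0.0005 0.1993]
```

View pics/fin.png

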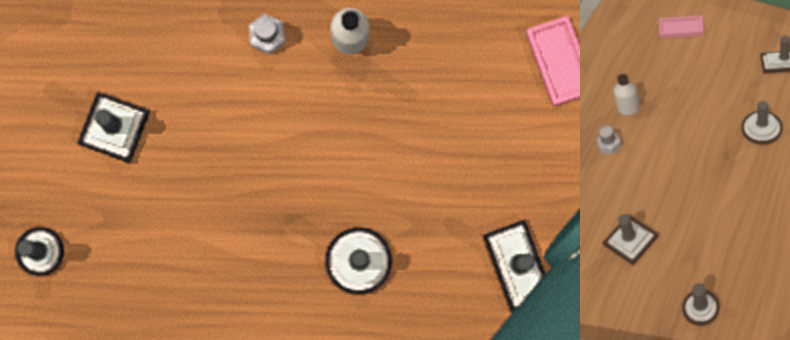

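All four tips stand upright inside their seats: square (113,125), small (40,250), large (358,260) and oblong (520,262). The bolt and the oil bottle are where they were, so I'm handing in.

```bash
python3 -c "
from rig import bot
print(bot.job_done())"
```

```text
the job is handed in; nothing more can be done
None
```

All four press tips are upright in their matching seats by the final top and side pictures, the bolt and oil bottle were not moved, and the job was handed in at about 26.5 s; it returned no verdict.

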